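Load two pin stands with model-car wheels

ROBOT

A 6-joint arm with a two-finger parallel gripper is mounted at the origin on the work surface. World frame = base frame: x ahead of the robot, y to its left, z up, the work surface at z = 0. Lengths are in m, angles in degrees, forces in N, time in s.
With the tool pointing down it reaches from about 0.3 to 0.75 m from the base axis. Payload 8.5 kg.
Tool frame: the origin (TCP) lies on the centre line of the jaws, within the pads' length; the fingertips stand 25 mm ahead of it and the grasp point (between the pads) lies 6 mm ahead of it; z points along the fingers, y is the line along which they close (so a half turn about z gives the same grasp; the last joint's range is limited). The gripper opens to 85 mm and grips with 20 to 120 N. Pads are 22 mm wide; open, the fingers measure 114 mm over their backs; the gripper's body (76 mm by 85 mm) begins 54 mm behind the grasp point. The pads swing forward as they close: fully open they stand 13 mm farther back than shut.
Start: joints at [57.336, 21.807, 74.336, -0, 83.858, -12.336], TCP at [0.191, 0.516, 0.256] pointing down, gripper open.
Joint ranges: [-178.18, 178.18], [-50.72, 133.34], [12.68, 142.11], [-81.47, 261.47], [9.98, 163.14], [-165.26, 165.26]. Speed limits (degrees/s): [136.94, 136.94, 180, 180, 180, 180].

INTERFACE

Orientations are given as a 3x3 rotation matrix whose columns are the frame's x, y, z axes.
In Python, from rig import telemetry, optics, env gives the robot as it stands.
- The arm moves only by the tool send_rows, never from a script. Its argument "deltas" is a list that holds one entry, the list of rows, each a list of 7 numbers: the shift along the tool's x, y, z in m, then the turn, a rotation vector about the tool's x, y, z in rad, then the opening, from -1 (shut) to 1 (fully open), so that 0 is half open. In form: [[[x, y, z, ax, ay, az, grip], ...]]. A call has 1 to 12 rows; each row shifts and turns the commanded pose from where the row before left it, along the tool's axes as they then stand; what a row does not reach is not made up. A row lasts 1/8 s, in which the tool goes at most 62.5 mm and 10.7 degrees, less where a joint would pass 70% of its speed; a pose out of reach is approached as far as the arm can. A call is refused whole if a number of a shift passes 0.0625 or a number of a turn 0.188, either way. A call with a gripper value outside its range is refused whole. The fingers move at their own pace and stop on an object; "squeeze" is the grip in N (left out, the last holds). Time passes only in rows, so rows that do not move let the fingers close. It gives the time, the measured TCP pose, the force, the opening and the grip force at its end, in the units of the state.
- telemetry.observe(): the state, without advancing time (a new reading comes with each control period).
- optics.get_image(name): name is "scene" or "top"; returns a dict with "image" (400x640x3 uint8, red, green, blue), "range_z" (400x640 float32, m along the optical axis (not along the pixel's ray), 0 where there is no reading), "K" (3x3 intrinsics, pixels), "rvec" (rotation vector, rad) and "tvec" (3), from world to camera coordinates, as OpenCV has them. Camera axes: x right, y down, z forward; pixel columns grow to the right and rows downward; lengths in m; the calibration is good to about 2 mm. A picture is of the moment at which its call begins.
- env.close_job(): hands the job in; it is judged then, once.
The state is a dict: "time_s": time; "q": joint angles; "qvel": joint speeds; "joint_efforts": joint torques, N m; "position": TCP position; "tool_rot": TCP orientation; "ft_force": force on the tool from outside, world axes, zero at the start; "wrist_torque": the same for the moment, N m; "grip_width": finger opening in m; "gripper_force": force on a finger pad.
Only numpy, scipy, OpenCV 4.12 (cv2) and the standard library are available. Lean on these libraries where they do the work, as an engineer would, in place of code of your own. Each camera call takes 0.05 s, during which the arm holds its last target. There are 200 camera calls.

TASK

Load both pin stands with model-car wheels: on each one a wide rear wheel flat on the foot, and a narrow front wheel flat on top of it. Then close the square-footed stand with the metal cap, over the end of its pin and down on the wheel; the round-footed stand stays open. Leave the glue bottle, the tin and the car where they are.

Things in the scene. Friction and masses are not known exactly. Their poses are not given: they have to be found in the camera images.
- stand_square: Pin stand, fixed: square dark steel foot 80 x 80 mm, 8 mm high; upright steel pin 9 mm thick, round end 74 mm above the table. Origin: centre of the foot's underside, z up along the pin. Stacked, the wide wheel's underside is 8 mm, the narrow one's 38 mm above the table. The pin rises between the fingers as a wheel goes down. The cap's underside: 60 mm.
- stand_round: Pin stand, fixed: round dark steel foot 80 mm across, 8 mm high; upright steel pin 9 mm thick, round end 74 mm above the table. Origin: centre of the foot's underside, z up along the pin. Stacked, the wide wheel's underside is 8 mm, the narrow one's 38 mm above the table. The pin rises between the fingers as a wheel goes down. It gets no cap.
- rear_a: Wide rear wheel of a model car lying flat: a ring 60 mm across and 30 mm high, black foam tyre, white rim, grey hub with a 17 mm hole right through. Origin: centre of the underside; z up, along the axis. About 70 g, grip it across the tyre; yaw does not matter. The two wide wheels are alike.
- rear_b: Wide rear wheel of a model car lying flat: a ring 60 mm across and 30 mm high, black foam tyre, white rim, grey hub with a 17 mm hole right through. Origin: centre of the underside; z up, along the axis. About 70 g, grip it across the tyre; yaw does not matter. The two wide wheels are alike.
- front_a: Narrow front wheel of a model car lying flat: a ring 48 mm across and 22 mm high, black foam tyre, white rim, grey hub with a 17 mm hole right through. Origin: centre of the underside; z up, along the axis. About 45 g, grip it across the tyre; yaw does not matter. The two narrow wheels are alike.
- front_b: Narrow front wheel of a model car lying flat: a ring 48 mm across and 22 mm high, black foam tyre, white rim, grey hub with a 17 mm hole right through. Origin: centre of the underside; z up, along the axis. About 45 g, grip it across the tyre; yaw does not matter. The two narrow wheels are alike.
- cap: Bare aluminium cap, an upright cylinder 34 mm across and 34 mm high with dark grooves round it and a flat closed top; from below a blind hole 17 mm wide and 22 mm deep, which goes over the end of the pin. Origin: centre of the underside, z up. About 50 g.
- glue: Bystander: small white glue bottle, standing, 28 mm across, 70 mm high, with a narrow red-tipped neck. Origin: centre of its underside. It stands among the wheels.
- tin: Bystander: open aluminium tin, 130 x 190 x 50 mm. Origin: centre of its underside; its long side is its y.
- car: Bystander: model race car without its body shell, 355 mm long (along its x, from -195 to +160 mm), 190 mm wide, 60 mm high, on its wheels. Origin: near its middle, at table height.

How it is judged:
By the outcome, as a careful person would: the job done as asked, in the order asked, and still so for the second after the job is handed in, with the robot touching nothing.
It also fails if it takes over 112 s, if anything falls off the work surface, if the arm or the gripper's body presses on something with over 40 N, if the wrist force passes 120 N, or if a joint passes its speed limit or range.

## Working session

There is one attempt and no reset: what is moved stays moved. The work goes in short steps, Python scripts to look and compute and a tool call to move; the robot and the scene stay as the last step left them, time stands still between calls to the robot, and variables do not carry over. Pictures are saved under pics/ and viewed, at most 14 in all, crops included, and the job is handed in when it is done.

Besides the shell and the picture viewer there is one more tool, called as name([rows], argument=value, ...), one row to a line, values as JSON. send_rows: Moves the arm, as the interface text tells. Its arguments: {"type":"object","properties":{"deltas":{"type":"array"},"squeeze":{"type":"number"}},"required":["deltas"]}

```bash
mkdir -p pics; python3 - <<'E'
from rig import telemetry, optics
import cv2
for n in("top","scene"):
    d=optics.get_image(n); cv2.imwrite(f"pics/{n}0.png",d["image"][:,:,::-1]); print(n,d["K"],d["rvec"],d["tvec"])
s=telemetry.observe(); print(s)
E
```

```text
top [[495.37598566   0.         320.18026801]
 [  0.         495.37598566 198.63385501]
 [  0.           0.           1.        ]] [ 2.19206693 -2.16452099  0.09656957] [-0.03481163  0.54609171  1.64024575]
scene [[372.14048791   0.         326.67469579]
 [  0.         372.14048791 204.99910279]
 [  0.           0.           1.        ]] [ 2.06485978  1.47634629 -0.51610426] [-0.17034332 -0.3728839   1.89707736]
{'time_s': 0.1, 'q': array([ 5.73363657e+01,  2.18377214e+01,  7.43795006e+01, -7.90943505e-04,
        8.38587729e+01, -1.23365579e+01]), 'qvel': array([ 0.00956218, -0.02187676, -0.13120732, -0.10321378, -0.08427233,
       -0.13247047]), 'joint_efforts': array([ 4.28109284e-03, -4.49219406e+01, -2.31656796e+01, -1.65678671e-04,
        3.65580003e-03,  3.36505821e-05]), 'position': array([0.1909414 , 0.51554262, 0.25577332]), 'tool_rot': array([[-9.37725299e-01,  3.47376983e-01, -7.04289978e-04],
       [ 3.47377592e-01,  9.37724664e-01, -1.12400866e-03],
       [ 2.69975348e-04, -1.29866591e-03, -9.99999120e-01]]), 'ft_force': array([-0.63764867, -0.02091123,  0.33421972]), 'wrist_torque': array([0.01461882, 0.01551315, 0.00141131]), 'gripper_force': 0.0, 'grip_width': 0.08535267359957917}
```

View pics/top0.png

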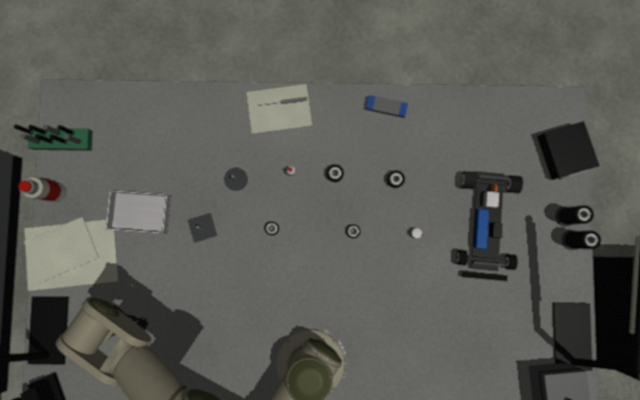

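View pics/scene0.png

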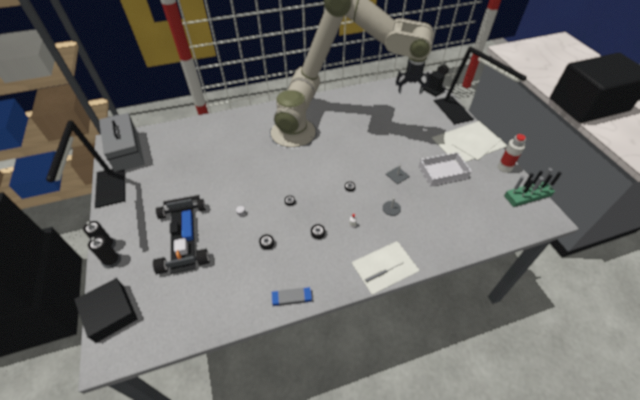

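The top view shows the wide wheels at (335,173) and (396,179), and the narrow ones at (272,228) and (353,231). The cap is at (416,232), the glue at (290,170), the round stand at (236,179), the square stand at (202,227), the tin at (138,212) and the car at (487,225). The scene view agrees with this.

```bash
cat > h.py <<'E'
from rig import telemetry, optics
import cv2, numpy as np
def cam(n):
    d=optics.get_image(n); R=cv2.Rodrigues(d["rvec"])[0]; t=np.array(d["tvec"]).ravel()
    v,u=np.mgrid[0:400,0:640]; ray=np.stack([u,v,np.ones_like(u)],-1)@np.linalg.inv(d["K"]).T
    P=(ray*d["range_z"][...,None]-t)@R
    C=-R.T@t; return d,P,ray@R,C
def plane(D,C,z): return C+D*((z-C[2])/D[...,2:3])
E
python3 - <<'E'
from h import *
obj=dict(rear1=(335,173,.03,.03),rear2=(396,179,.03,.03),front1=(272,228,.022,.024),front2=(353,231,.022,.024),cap=(416,232,.034,.017),glue=(290,170,.05,.014),round=(236,179,.008,.04),square=(202,227,.008,.04))
d,P,D,C=cam("top"); d2,P2,D2,C2=cam("scene")
print(C,C2)
for n,(u,v,h,r) in obj.items():
    p0=plane(D[v,u],C,h)
    out=[n,p0.round(3)]
    for dd,PP,DD,CC in((d,P,D,C),(d2,P2,D2,C2)):
        g=dd["image"].mean(-1)
        near=np.hypot(*(np.moveaxis(PP[...,:2]-p0[:2],-1,0)))<r+.02
        m=near&(PP[...,2]>h*.6)&(PP[...,2]<h+.02)&(dd["range_z"]>0)
        q=plane(DD,CC,h)[m]
        if len(q)>5:
            (cx,cy),rr=cv2.minEnclosingCircle(q[:,:2].astype(np.float32)); out+=["|",m.sum(),q[:,:2].mean(0).round(4),np.median(PP[m][:,2]).round(4),"mec",round(cx,4),round(cy,4),round(rr,4)]
        pin=near&(PP[...,2]>.055)
        if pin.sum(): out+=["hi",pin.sum(),P[pin].mean(0).round(4) if PP is P else P2[pin].mean(0).round(4)]
    print(*out)
im=cv2.resize(d["image"][150:260,180:440,::-1],None,fx=3,fy=3,interpolation=cv2.INTER_CUBIC); cv2.imwrite("pics/c1.png",im)
E
```

```text
[ 0.40297802 -0.02504944  1.68131359] [ 1.45449937 -0.3253931   1.24318649]
rear1 [ 0.633 -0.077  0.03 ] | 229 [ 0.635  -0.0767] 0.0284 mec 0.6353 -0.0763 0.0302 | 163 [ 0.6377 -0.0792] 0.0286 mec 0.6379 -0.0819 0.0344
rear2 [ 0.615 -0.282  0.03 ] | 231 [ 0.6179 -0.2818] 0.0282 mec 0.6171 -0.2817 0.0307 | 170 [ 0.6206 -0.2837] 0.0291 mec 0.6196 -0.2853 0.0333
front1 [0.446 0.132 0.022] | 132 [0.447  0.1329] 0.0205 mec 0.4466 0.1329 0.0237 | 76 [0.4484 0.1306] 0.0207 mec 0.449 0.13 0.0277
front2 [ 0.439 -0.139  0.022] | 133 [ 0.4404 -0.1406] 0.02 mec 0.4403 -0.14 0.0238 | 84 [ 0.4419 -0.1418] 0.0211 mec 0.4422 -0.1434 0.0267
cap [ 0.438 -0.347  0.034] | 86 [ 0.4363 -0.3488] 0.0331 mec 0.4352 -0.3491 0.0182 | 57 [ 0.441  -0.3509] 0.0335 mec 0.4411 -0.3501 0.0215
glue [0.638 0.074 0.05 ] | 54 [0.6379 0.0706] 0.0489 mec 0.6388 0.0704 0.0147 hi 16 [0.6398 0.0713 0.069 ] | 48 [0.6462 0.0679] 0.0459 mec 0.6442 0.0744 0.0252 hi 15 [0.6409 0.0703 0.0666]
round [0.611 0.259 0.008] | 361 [0.6114 0.2601] 0.0087 mec 0.6111 0.2585 0.0596 hi 8 [0.6127 0.259  0.0709] | 206 [0.614  0.2576] 0.008 mec 0.6129 0.257 0.0578 hi 8 [0.6141 0.2591 0.0671]
square [0.447 0.369 0.008] | 450 [0.4465 0.3683] 0.0085 mec 0.4453 0.3692 0.0596 hi 8 [0.4454 0.3676 0.0687] | 197 [0.4477 0.3684] 0.0082 mec 0.4479 0.3709 0.0551 hi 6 [0.4456 0.3682 0.0662]
```

View pics/c1.png

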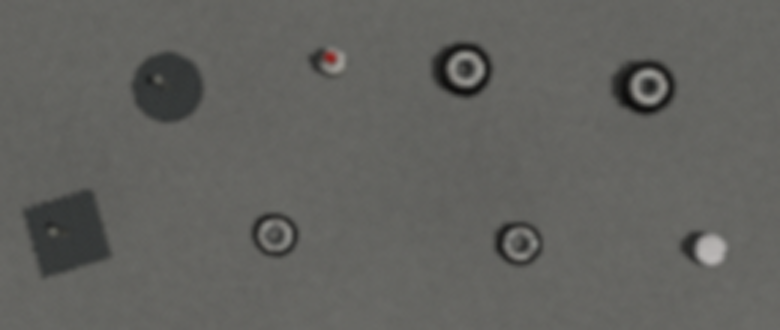

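Positions from the two cameras agree within about 3 mm, and heights and sizes match. I'll turn the tool so that its y lies along world y, and head for the first wide wheel.

send_rows([
  [[0,0,0,0,0,-0.177,1],[0,0,0,0,0,-0.177,1],[-0.03,-0.04,0.007,0,0,0,1],[-0.03,-0.04,0.007,0,0,0,1],[-0.03,-0.04,0.007,0,0,0,1],[-0.03,-0.04,0.007,0,0,0,1],[-0.03,-0.04,0.007,0,0,0,1],[-0.03,-0.04,0.007,0,0,0,1],[-0.03,-0.04,0.007,0,0,0,1],[-0.03,-0.04,0.007,0,0,0,1],[-0.03,-0.04,0.007,0,0,0,1],[-0.03,-0.04,0.007,0,0,0,1]],
], squeeze=30)

```text
time_s: 1.7
position: [0.4915, 0.114, 0.1861]
tool_rot: [[-1.0, 0.001, -0.0], [0.001, 1.0, 0.0], [0.0, 0.0, -1.0]]
ft_force: [0.0, 0.6, 0.4]
grip_width: 0.0856
gripper_force: 0.0
```

send_rows([
  [[-0.029,-0.038,0.007,0,0,0,1],[-0.029,-0.038,0.007,0,0,0,1],[-0.029,-0.038,0.007,0,0,0,1],[-0.029,-0.038,0.007,0,0,0,1],[-0.0285,-0.039,0.007,0,0,0,1],[0,0,0.03,0,0,0,1],[0,0,0.03,0,0,0,1],[0,0,0.03,0,0,0,1],[0,0,0.024,0,0,0,1],[0,0,0,0,0,0,1],[0,0,0,0,0,0,1]],
])

```text
time_s: 3.08
position: [0.6356, -0.0758, 0.0383]
tool_rot: [[-1.0, 0.001, 0.001], [0.001, 1.0, -0.0], [-0.001, -0.0, -1.0]]
ft_force: [0.0, 0.2, 1.3]
grip_width: 0.0856
gripper_force: 0.0
```

```bash
python3 - <<'E'
from h import *
d,P,D,C=cam("scene"); 
b=d["image"][175:255,270:370,::-1]; cv2.imwrite("pics/g1.png",cv2.resize(b,None,fx=7,fy=7,interpolation=cv2.INTER_CUBIC))
print(telemetry.observe()["position"])
E
```

```text
[ 0.63567509 -0.07578381  0.03858474]
```

View pics/g1.png

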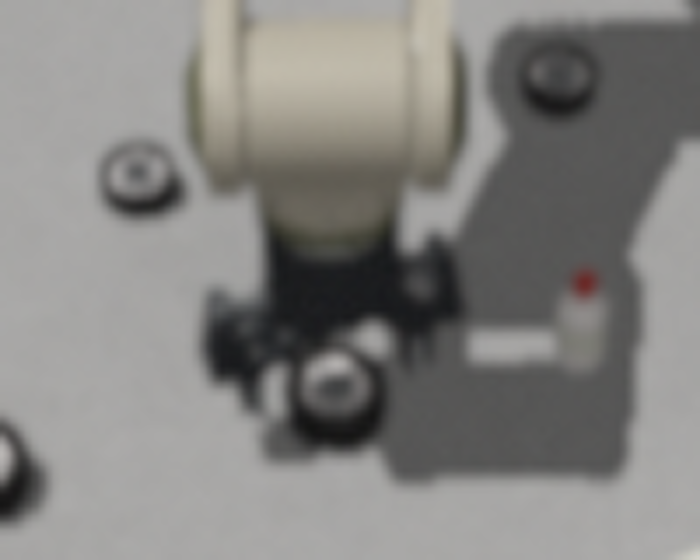

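The picture shows the open fingers straddling the wide wheel (crop centre about (335,390)), with nothing in contact. I'll close on it and lift.

send_rows([
  [[0,0,0.004,0,0,0,1],[0,0,0,0,0,0,-1],[0,0,0,0,0,0,-1],[0,0,0,0,0,0,-1],[0,0,0,0,0,0,-1],[0,0,0,0,0,0,-1],[0,0,-0.02,0,0,0,-1],[0,0,-0.04,0,0,0,-1],[0,0,-0.04,0,0,0,-1],[0,0,-0.01,0,0,0,-1],[0,0,0,0,0,0,-1]],
])

```text
time_s: 4.5
position: [0.6349, -0.0756, 0.1428]
tool_rot: [[-1.0, 0.001, -0.0], [0.001, 1.0, 0.0], [0.0, 0.0, -1.0]]
ft_force: [-0.1, -0.8, -1.0]
grip_width: 0.0579
gripper_force: 32.4
```

```bash
python3 - <<'E'
from h import *
d,P,D,C=cam("scene"); 
b=d["image"][155:235,270:370,::-1]; cv2.imwrite("pics/g2.png",cv2.resize(b,None,fx=7,fy=7,interpolation=cv2.INTER_CUBIC))
s=telemetry.observe();print(s["position"],s["grip_width"],s["gripper_force"])
E
```

```text
[ 0.63456857 -0.07546819  0.14189185] 0.058068139824879426 32.42550943046808
```

View pics/g2.png

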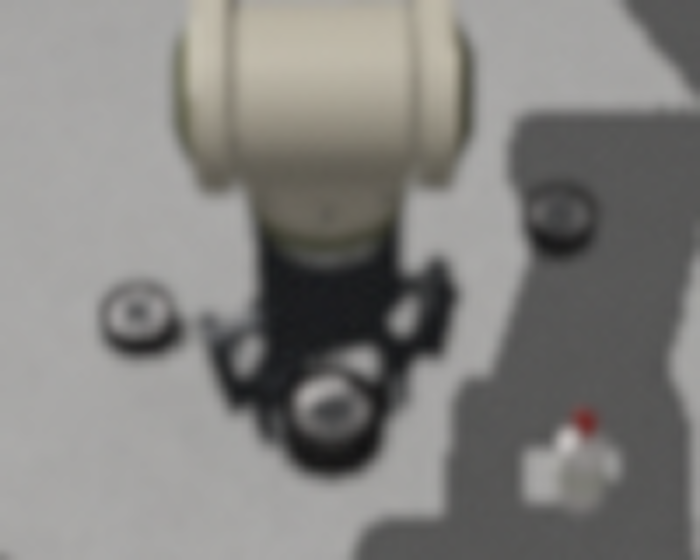

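The wheel is held level between the pads (crop position (330,420)). On to the round stand.

send_rows([
  [[0.0027,0.042,0,0,0,0,-1],[0.0027,0.042,0,0,0,0,-1],[0.0027,0.042,0,0,0,0,-1],[0.0027,0.042,0,0,0,0,-1],[0.0027,0.042,0,0,0,0,-1],[0.0027,0.042,0,0,0,0,-1],[0.0027,0.042,0,0,0,0,-1],[0.0027,0.0405,0,0,0,0,-1],[0,0,0,0,0,0,-1],[0,0,0,0,0,0,-1]],
])

```text
time_s: 5.8
position: [0.6135, 0.2583, 0.1418]
tool_rot: [[-1.0, 0.001, -0.002], [0.001, 1.0, -0.001], [0.002, -0.001, -1.0]]
ft_force: [-0.6, -0.1, -0.4]
grip_width: 0.058
gripper_force: 32.5
```

```bash
python3 - <<'E'
from h import *
d,P,D,C=cam("scene"); 
b=d["image"][150:230,340:440,::-1]; cv2.imwrite("pics/g3.png",cv2.resize(b,None,fx=7,fy=7,interpolation=cv2.INTER_CUBIC))
s=telemetry.observe();print(s["position"])
K,rv,tv=d["K"],d["rvec"],d["tvec"]
p=s["position"]
print(cv2.projectPoints(np.array([[p[0],p[1],p[2]-.004],[p[0],p[1],p[2]-.034],[.613,.259,.074],[.613,.259,.008]]),rv,tv,K,None)[0].round(1))
E
```

```text
[0.61368491 0.25784559 0.14221964]
[[[395.5 186.9]]

 [[394.4 191.9]]

 [[393.4 197.1]]

 [[391.1 207.1]]]
```

View pics/g3.png

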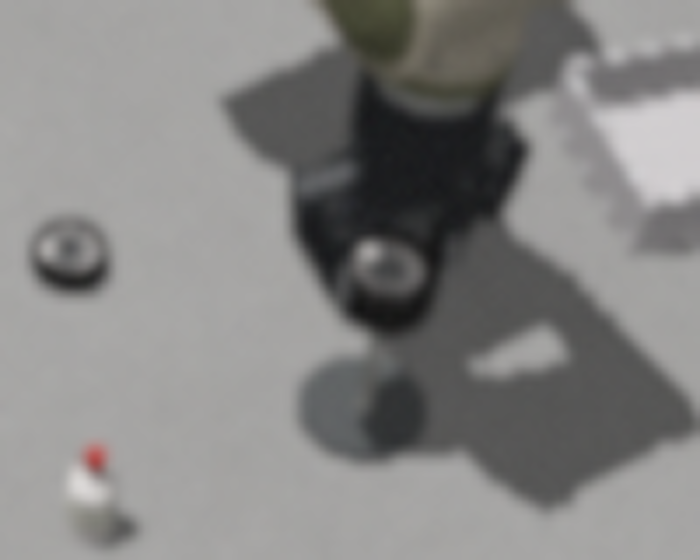

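The wheel hangs over the round stand, with its hole at crop (390,270), matching the prediction. The pin is just visible below it. I'll lower past the pin tip and check the force.

send_rows([
  [[0.0005,0.001,0.02,0,0,0,-1],[0,0,0.015,0,0,0,-1],[0,0,0.01,0,0,0,-1],[0,0,0.01,0,0,0,-1],[0,0,0.01,0,0,0,-1],[0,0,0,0,0,0,-1]],
])

```text
time_s: 6.6
position: [0.6129, 0.2598, 0.0775]
tool_rot: [[-1.0, 0.001, -0.001], [0.001, 1.0, -0.0], [0.001, -0.0, -1.0]]
ft_force: [-0.4, 0.1, -0.7]
grip_width: 0.0581
gripper_force: 32.5
```

send_rows([
  [[0,0,0.01,0,0,0,-1],[0,0,0.01,0,0,0,-1],[0,0,0.008,0,0,0,-1],[0,0,0.005,0,0,0,-1],[0,0,0.002,0,0,0,-1],[0,0,0,0,0,0,-1]],
])

```text
time_s: 7.35
position: [0.6133, 0.2599, 0.0434]
tool_rot: [[-1.0, 0.001, 0.0], [0.001, 1.0, 0.0], [-0.0, 0.0, -1.0]]
ft_force: [0.2, 0.1, -0.5]
grip_width: 0.058
gripper_force: 32.5
```

send_rows([
  [[0,0,0.0015,0,0,0,-1],[0,0,0,0,0,0,1],[0,0,0,0,0,0,1],[0,0,0,0,0,0,1],[0,0,0,0,0,0,1],[0,0,-0.03,0,0,0,1],[0,0,-0.04,0,0,0,1],[0,0,-0.04,0,0,0,1],[0,-0.045,0,0,0,0,1],[0,-0.045,0,0,0,0,1],[0,-0.045,0,0,0,0,1],[0,-0.045,0,0,0,0,1]],
])

```text
time_s: 8.85
position: [0.613, 0.0785, 0.152]
tool_rot: [[-1.0, 0.001, 0.0], [0.001, 1.0, -0.0], [-0.0, -0.0, -1.0]]
ft_force: [-0.5, -0.2, 0.2]
grip_width: 0.0856
gripper_force: 0.0
```

send_rows([
  [[-0.0005,-0.045,0,0,0,0,1],[-0.0005,-0.045,0,0,0,0,1],[-0.0005,-0.045,0,0,0,0,1],[-0.0005,-0.045,0,0,0,0,1],[-0.0005,-0.045,0,0,0,0,1],[-0.0005,-0.045,0,0,0,0,1],[-0.0005,-0.045,0,0,0,0,1],[-0.0005,-0.045,0,0,0,0,1],[0,0,0.02,0,0,0,1],[0,0,0.03,0,0,0,1],[0,0,0,0,0,0,1]],
])

```text
time_s: 10.22
position: [0.6159, -0.2796, 0.0997]
tool_rot: [[-1.0, 0.001, -0.004], [0.001, 1.0, 0.003], [0.004, 0.003, -1.0]]
ft_force: [0.5, -0.1, -0.0]
grip_width: 0.0856
gripper_force: 0.0
```

```bash
python3 - <<'E'
from h import *
d,P,D,C=cam("top")
m=(np.hypot(P[...,0]-.613,P[...,1]-.26)<.045)&(P[...,2]>.02)&(P[...,2]<.055)
q=plane(D,C,.038)[m];print(m.sum(),q.mean(0),np.median(P[m][:,2]),P[m][:,2].max())
print(telemetry.observe()["position"])
E
```

```text
242 [0.61297009 0.25614561 0.038     ] 0.0361631806680099 0.049822167872274566
[ 0.61668217 -0.27997822  0.10160436]
```

Wheel flat on the round foot (median top 36 mm, with the same −1.7 mm bias as before). Next, wheel two.

send_rows([
  [[-0.001,-0.001,0.03,0,0,0,1],[0,0,0.03,0,0,0,1],[0,0,0.008,0,0,0,1],[0,0,0,0,0,0,-1],[0,0,0,0,0,0,-1],[0,0,0,0,0,0,-1],[0,0,0,0,0,0,-1],[0,0,0,0,0,0,-1],[0,0,-0.03,0,0,0,-1],[0,0,-0.04,0,0,0,-1],[0,0,-0.045,0,0,0,-1],[0,0,0,0,0,0,-1]],
])

```text
time_s: 11.78
position: [0.6191, -0.2819, 0.1537]
tool_rot: [[-1.0, 0.001, 0.007], [0.001, 1.0, -0.005], [-0.007, -0.005, -1.0]]
ft_force: [-0.1, -0.0, -0.5]
grip_width: 0.0591
gripper_force: 32.9
```

send_rows([
  [[0.0115,0.0433,0,0,0,0,-1],[0.0115,0.0433,0,0,0,0,-1],[0.0115,0.0433,0,0,0,0,-1],[0.0115,0.0433,0,0,0,0,-1],[0.0115,0.0433,0,0,0,0,-1],[0.0115,0.0433,0,0,0,0,-1],[0.0115,0.0433,0,0,0,0,-1],[0.0115,0.0433,0,0,0,0,-1],[0.0115,0.0433,0,0,0,0,-1],[0.0115,0.0433,0,0,0,0,-1],[0.0115,0.0433,0,0,0,0,-1],[0.0115,0.0433,0,0,0,0,-1]],
])

```text
time_s: 13.28
position: [0.4794, 0.2399, 0.1484]
tool_rot: [[-1.0, 0.001, -0.001], [0.001, 1.0, -0.0], [0.001, -0.0, -1.0]]
ft_force: [0.6, 1.2, -0.3]
grip_width: 0.0592
gripper_force: 32.9
```

send_rows([
  [[0.0115,0.0433,0,0,0,0,-1],[0.0115,0.0433,0,0,0,0,-1],[0.0115,0.0433,0,0,0,0,-1],[0,0,0,0,0,0,-1],[0,0,0,0,0,0,-1]],
])

```text
time_s: 13.9
position: [0.4457, 0.368, 0.1483]
tool_rot: [[-1.0, 0.001, -0.001], [0.001, 1.0, -0.001], [0.001, -0.001, -1.0]]
ft_force: [0.3, -0.3, -1.0]
grip_width: 0.0596
gripper_force: 33.0
```

send_rows([
  [[0,0,0.02,0,0,0,-1],[0,0,0.015,0,0,0,-1],[0,0,0.01,0,0,0,-1],[0,0,0.01,0,0,0,-1],[0,0,0.01,0,0,0,-1],[0,0,0,0,0,0,-1]],
])

```text
time_s: 14.65
position: [0.4456, 0.3684, 0.0831]
tool_rot: [[-1.0, 0.001, -0.001], [0.001, 1.0, -0.001], [0.001, -0.001, -1.0]]
ft_force: [0.0, 0.2, -0.6]
grip_width: 0.0595
gripper_force: 33.0
```

send_rows([
  [[0,0,0.012,0,0,0,-1],[0,0,0.012,0,0,0,-1],[0,0,0.01,0,0,0,-1],[0,0,0.006,0,0,0,-1],[0,0,0.001,0,0,0,-1],[0,0,0,0,0,0,-1]],
])

```text
time_s: 15.4
position: [0.4456, 0.3684, 0.044]
tool_rot: [[-1.0, 0.001, 0.0], [0.001, 1.0, -0.0], [-0.0, -0.0, -1.0]]
ft_force: [-4.9, -2.9, 12.1]
grip_width: 0.0591
gripper_force: 34.0
```

send_rows([
  [[0,0,-0.001,0,0,0,1],[0,0,0,0,0,0,1],[0,0,0,0,0,0,1],[0,0,0,0,0,0,1],[0,0,-0.03,0,0,0,1],[0,0,-0.04,0,0,0,1],[0,-0.039,-0.02,0,0,0,1],[0,-0.039,0,0,0,0,1],[0,-0.039,0,0,0,0,1],[-0.0005,-0.039,0,0,0,0,1],[-0.0005,-0.039,0,0,0,0,1],[-0.0005,-0.039,0,0,0,0,1]],
])

```text
time_s: 16.9
position: [0.4471, 0.1333, 0.1339]
tool_rot: [[-1.0, 0.001, 0.0], [0.001, 1.0, 0.0], [-0.0, 0.0, -1.0]]
ft_force: [0.8, -0.2, 0.6]
grip_width: 0.0855
gripper_force: 0.0
```

```bash
python3 - <<'E'
from h import *
d,P,D,C=cam("top");d2,P2,D2,C2=cam("scene")
for c in((.4455,.368),(.613,.259)):
  for PP,DD,CC in((P,D,C),(P2,D2,C2)):
    r=np.hypot(PP[...,0]-c[0],PP[...,1]-c[1])
    m=(r<.045)&(PP[...,2]>.025)&(PP[...,2]<.045)
    q=plane(DD,CC,.038)[m];print(m.sum(),q.mean(0).round(4),np.median(PP[m][:,2]),"mec",cv2.minEnclosingCircle(q[:,:2].astype(np.float32)))
    p=(r<.03)&(PP[...,2]>.055); print(" pin",PP[p].mean(0).round(4))
    a,_=[np.linalg.lstsq(np.c_[PP[m][:,:2]-c,np.ones(m.sum())],PP[m][:,2],rcond=None)[0],0]; print(" tilt",a.round(3))
print(telemetry.observe()["position"])
cv2.imwrite("pics/g4.png",np.hstack([cv2.resize(x,(390,300),interpolation=cv2.INTER_CUBIC) for x in (d["image"][160:260,180:310,::-1],d2["image"][150:250,330:460,::-1])]))
E
```

```text
240 [0.4451 0.3645 0.038 ] 0.03585992151382421 mec ((0.4457436800003052, 0.36467915773391724), 0.03080366551876068)
 pin [0.4459 0.3677 0.0699]
 tilt [-0.01   0.002  0.036]
114 [0.45   0.3622 0.038 ] 0.03581824789136283 mec ((0.44982650876045227, 0.36231932044029236), 0.034886434674263)
 pin [0.4455 0.3679 0.063 ]
 tilt [-0.049  0.034  0.036]
236 [0.6132 0.2564 0.038 ] 0.03584505190628684 mec ((0.6133948564529419, 0.25644049048423767), 0.030493807047605515)
 pin [0.6127 0.259  0.0707]
 tilt [-0.006  0.009  0.036]
135 [0.6183 0.2531 0.038 ] 0.03651169166502656 mec ((0.6190308928489685, 0.2539029121398926), 0.03490971773862839)
 pin [0.6129 0.2594 0.0646]
 tilt [-0.029  0.042  0.036]
[0.44732011 0.13199966 0.13386385]
```

View pics/g4.png

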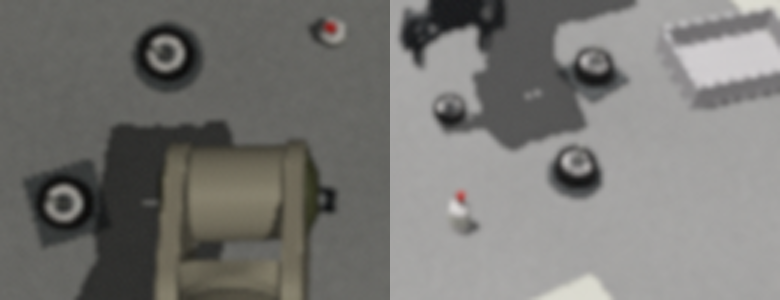

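Both wide wheels lie flat on their feet, with the pin tips showing in the holes. The tool is above the narrow wheel near (447, 132) mm; pick it.

send_rows([
  [[0,0.001,0.03,0,0,0,1],[0,0,0.04,0,0,0,1],[0,0,0.025,0,0,0,1],[0,0,0.009,0,0,0,1],[0,0,0,0,0,0,-1],[0,0,0,0,0,0,-1],[0,0,0,0,0,0,-1],[0,0,0,0,0,0,-1],[0,0,0,0,0,0,-1],[0,0,0,0,0,0,-1]],
])

```text
time_s: 18.25
position: [0.4477, 0.1357, 0.031]
tool_rot: [[-1.0, 0.001, 0.002], [0.001, 1.0, 0.0], [-0.002, 0.0, -1.0]]
ft_force: [-0.4, 0.1, 5.8]
grip_width: 0.0463
gripper_force: 30.4
```

send_rows([
  [[0,0,-0.03,0,0,0,-1],[0,0,-0.04,0,0,0,-1],[0,0,-0.05,0,0,0,-1],[0,0.039,0,0,0,0,-1],[0,0.039,0,0,0,0,-1],[0,0.039,0,0,0,0,-1],[0,0.039,0,0,0,0,-1],[0.001,0.039,0,0,0,0,-1],[0.001,0.039,0,0,0,0,-1],[0,0,0,0,0,0,-1],[0,0,0,0,0,0,-1]],
])

```text
time_s: 19.62
position: [0.4452, 0.3691, 0.1501]
tool_rot: [[-1.0, 0.001, 0.0], [0.001, 1.0, -0.0], [-0.0, -0.0, -1.0]]
ft_force: [-0.1, 0.1, -0.0]
grip_width: 0.0463
gripper_force: 31.4
```

send_rows([
  [[0,0,0.03,0,0,0,-1],[0,0,0.012,0,0,0,-1],[0,0,0.01,0,0,0,-1],[0,0,0.01,0,0,0,-1],[0,0,0.01,0,0,0,-1],[0,0,0.006,0,0,0,-1],[0,0,0.002,0,0,0,-1],[0,0,0,0,0,0,-1]],
])

```text
time_s: 20.62
position: [0.4454, 0.3696, 0.0699]
tool_rot: [[-1.0, 0.001, 0.0], [0.001, 1.0, 0.0], [-0.0, 0.0, -1.0]]
ft_force: [-0.9, -0.2, -0.8]
grip_width: 0.0462
gripper_force: 31.4
```

send_rows([
  [[0,0,0.001,0,0,0,-1],[0,0,0,0,0,0,1],[0,0,0,0,0,0,1],[0,0,0,0,0,0,1],[0,0,0,0,0,0,1],[0,0,0,0,0,0,1],[0,0,-0.03,0,0,0,1],[0,0,-0.04,0,0,0,1],[0,-0.04,-0.01,0,0,0,1],[0,-0.043,0,0,0,0,1],[0,-0.043,0,0,0,0,1],[0,-0.043,0,0,0,0,1]],
])

```text
time_s: 22.12
position: [0.4451, 0.1992, 0.149]
tool_rot: [[-1.0, 0.001, 0.0], [0.001, 1.0, 0.0], [-0.0, 0.0, -1.0]]
ft_force: [0.9, -0.0, 0.6]
grip_width: 0.0853
gripper_force: 0.0
```

send_rows([
  [[0,-0.043,0,0,0,0,1],[0,-0.043,0,0,0,0,1],[0,-0.043,0,0,0,0,1],[0.001,-0.043,0,0,0,0,1],[0.001,-0.043,0,0,0,0,1],[0.001,-0.043,0,0,0,0,1],[0.001,-0.043,0,0,0,0,1],[0.001,-0.039,0,0,0,0,1],[0,0,0.04,0,0,0,1],[0,0,0,0,0,0,1]],
])

```text
time_s: 23.38
position: [0.4388, -0.1391, 0.1074]
tool_rot: [[-1.0, 0.002, -0.004], [0.002, 1.0, 0.003], [0.004, 0.003, -1.0]]
ft_force: [0.9, -0.1, 1.0]
grip_width: 0.0855
gripper_force: 0.0
```

```bash
python3 - <<'E'
from h import *
d,P,D,C=cam("top")
r=np.hypot(P[...,0]-.4455,P[...,1]-.368)
for lo,hi in((.025,.045),(.05,.065),(.065,.09)):
    m=(r<.045)&(P[...,2]>lo)&(P[...,2]<hi);print(m.sum(),P[m].mean(0).round(4),np.median(P[m][:,2]))
print(telemetry.observe()["position"])
E
```

```text
95 [0.4464 0.3551 0.0366] 0.03712335194759924
141 [0.4437 0.3672 0.0578] 0.057995182516341115
11 [0.4435 0.3671 0.0697] 0.06879412607959559
[ 0.43960363 -0.13919918  0.10870371]
```

Narrow wheel seated (top 58–60 mm). Next narrow wheel.

send_rows([
  [[-0.001,-0.001,0.04,0,0,0,1],[0,0,0.03,0,0,0,1],[0,0,0.0085,0,0,0,1],[0,0,0,0,0,0,-1],[0,0,0,0,0,0,-1],[0,0,0,0,0,0,-1],[0,0,0,0,0,0,-1],[0,0,0,0,0,0,-1],[0,0,0,0,0,0,-1]],
])

```text
time_s: 24.55
position: [0.4415, -0.1407, 0.0319]
tool_rot: [[-1.0, 0.0, 0.002], [0.0, 1.0, -0.001], [-0.002, -0.001, -1.0]]
ft_force: [-1.3, 1.3, 9.0]
grip_width: 0.0469
gripper_force: 29.5
```

send_rows([
  [[0,0,-0.03,0,0,0,-1],[0,0,-0.04,0,0,0,-1],[0,0,-0.05,0,0,0,-1],[-0.0172,0.04,0,0,0,0,-1],[-0.0172,0.04,0,0,0,0,-1],[-0.0172,0.04,0,0,0,0,-1],[-0.0172,0.04,0,0,0,0,-1],[-0.0172,0.04,0,0,0,0,-1],[-0.0172,0.04,0,0,0,0,-1],[-0.0172,0.04,0,0,0,0,-1],[-0.0172,0.04,0,0,0,0,-1],[-0.0172,0.04,0,0,0,0,-1]],
])

```text
time_s: 26.05
position: [0.5964, 0.2208, 0.1514]
tool_rot: [[-1.0, 0.001, 0.001], [0.001, 1.0, 0.0], [-0.001, 0.0, -1.0]]
ft_force: [0.0, -0.4, -0.3]
grip_width: 0.0468
gripper_force: 31.3
```

send_rows([
  [[-0.0172,0.04,0,0,0,0,-1],[0,0,0,0,0,0,-1],[0,0,0,0,0,0,-1],[0,0,0,0,0,0,-1]],
])

```text
time_s: 26.55
position: [0.6131, 0.2584, 0.1508]
tool_rot: [[-1.0, 0.002, 0.0], [0.002, 1.0, -0.0], [-0.0, -0.0, -1.0]]
ft_force: [-0.1, -0.2, -1.1]
grip_width: 0.0467
gripper_force: 31.3
```

send_rows([
  [[0,0.0015,0.03,0,0,0,-1],[0,0,0.012,0,0,0,-1],[0,0,0.01,0,0,0,-1],[0,0,0.01,0,0,0,-1],[0,0,0.01,0,0,0,-1],[0,0,0.006,0,0,0,-1],[0,0,0.002,0,0,0,-1],[0,0,0,0,0,0,-1]],
])

```text
time_s: 27.55
position: [0.6134, 0.2609, 0.0705]
tool_rot: [[-1.0, 0.001, 0.0], [0.001, 1.0, 0.0], [-0.0, 0.0, -1.0]]
ft_force: [0.3, 0.2, -0.2]
grip_width: 0.047
gripper_force: 31.3
```

send_rows([
  [[0,0,0.0015,0,0,0,-1],[0,0,0,0,0,0,1],[0,0,0,0,0,0,1],[0,0,0,0,0,0,1],[0,0,0,0,0,0,1],[0,0,0,0,0,0,1],[0,0,-0.03,0,0,0,1],[0,0,-0.04,0,0,0,1],[0.0126,-0.0436,-0.01,0,0,0,1],[0.0126,-0.0436,0,0,0,0,1],[0.0126,-0.0436,0,0,0,0,1],[0.0126,-0.0436,0,0,0,0,1]],
])

```text
time_s: 29.05
position: [0.5622, 0.0852, 0.149]
tool_rot: [[-1.0, 0.001, 0.0], [0.001, 1.0, -0.0], [-0.0, -0.0, -1.0]]
ft_force: [0.3, 0.0, 0.3]
grip_width: 0.0853
gripper_force: 0.0
```

send_rows([
  [[0.0126,-0.0436,0,0,0,0,1],[0.0126,-0.0436,0,0,0,0,1],[0.0126,-0.0436,0,0,0,0,1],[0.0126,-0.0436,0,0,0,0,1],[0.0126,-0.0436,0,0,0,0,1],[0.0126,-0.0436,0,0,0,0,1],[0.0126,-0.0436,0,0,0,0,1],[0.0126,-0.0436,0,0,0,0,1],[0.0126,-0.0436,0,0,0,0,1],[0.0126,-0.0436,0,0,0,0,1],[0,0,0.02,0,0,0,1],[0,0,0,0,0,0,1]],
])

```text
time_s: 30.55
position: [0.4357, -0.3491, 0.1278]
tool_rot: [[-1.0, 0.002, -0.002], [0.002, 1.0, 0.002], [0.002, 0.002, -1.0]]
ft_force: [-0.3, -0.0, -0.2]
grip_width: 0.0853
gripper_force: 0.0
```

```bash
python3 - <<'E'
from h import *
d,P,D,C=cam("top")
for c in((.4455,.368),(.613,.26)):
  r=np.hypot(P[...,0]-c[0],P[...,1]-c[1])
  for lo,hi in((.025,.045),(.05,.065),(.065,.09)):
    m=(r<.045)&(P[...,2]>lo)&(P[...,2]<hi);print(m.sum(),P[m].mean(0).round(4),np.median(P[m][:,2]))
print(telemetry.observe()["position"])
cv2.imwrite("pics/g5.png",cv2.resize(d["image"][165:245,185:255,::-1],None,fx=7,fy=7,interpolation=cv2.INTER_CUBIC))
E
```

```text
101 [0.4471 0.3548 0.0362] 0.03699609849051982
149 [0.4436 0.3669 0.058 ] 0.05764753659006489
10 [0.4509 0.363  0.07  ] 0.06867153752481614
88 [0.6122 0.2476 0.0365] 0.037006376320694465
148 [0.6115 0.2584 0.0579] 0.058031324799280304
8 [0.6175 0.2606 0.0694] 0.06922405112243644
[ 0.436274   -0.34909072  0.12871622]
```

View pics/g5.png

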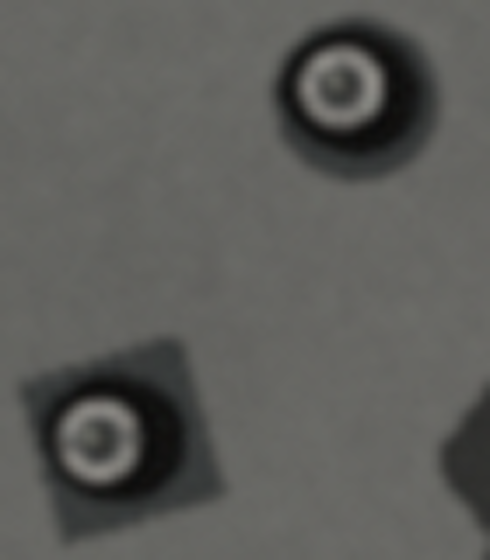

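Both stacks look concentric and flat, with tops at about 58 mm (true 60 mm). The round one is at (340,88) and the square one at (100,440) in the crop. Now the cap.

send_rows([
  [[-0.0005,0,0.04,0,0,0,1],[0,0,0.04,0,0,0,1],[0,0,0.0105,0,0,0,1],[0,0,0,0,0,0,1],[0,0,0,0,0,0,-1],[0,0,0,0,0,0,-1],[0,0,0,0,0,0,-1],[0,0,0,0,0,0,-1],[0,0,0,0,0,0,-1],[0,0,0,0,0,0,-1],[0,0,0,0,0,0,-1]],
])

```text
time_s: 31.98
position: [0.4371, -0.3496, 0.0392]
tool_rot: [[-1.0, 0.001, 0.001], [0.001, 1.0, -0.001], [-0.001, -0.001, -1.0]]
ft_force: [-0.1, 0.8, 6.0]
grip_width: 0.0332
gripper_force: 29.4
```

send_rows([
  [[0,0,-0.03,0,0,0,-1],[0,0,-0.05,0,0,0,-1],[0,0,-0.05,0,0,0,-1],[-0.0005,0.0422,0,0,0,0,-1],[-0.0005,0.0422,0,0,0,0,-1],[-0.0005,0.0422,0,0,0,0,-1],[-0.0005,0.0422,0,0,0,0,-1],[-0.0005,0.0422,0,0,0,0,-1],[-0.0005,0.0422,0,0,0,0,-1],[-0.0005,0.0422,0,0,0,0,-1],[-0.0005,0.0422,0,0,0,0,-1],[-0.0005,0.0422,0,0,0,0,-1]],
])

```text
time_s: 33.48
position: [0.4415, 0.0318, 0.1686]
tool_rot: [[-1.0, 0.001, 0.001], [0.001, 1.0, -0.0], [-0.001, -0.0, -1.0]]
ft_force: [0.4, 0.4, -0.8]
grip_width: 0.0331
gripper_force: 30.1
```

send_rows([
  [[-0.0005,0.0422,0,0,0,0,-1],[-0.0005,0.0422,0,0,0,0,-1],[-0.0005,0.0422,0,0,0,0,-1],[-0.0005,0.0422,0,0,0,0,-1],[-0.0005,0.0422,0,0,0,0,-1],[-0.0005,0.0422,0,0,0,0,-1],[-0.0005,0.0422,0,0,0,0,-1],[-0.0005,0.0422,0,0,0,0,-1],[0,0,0,0,0,0,-1],[0,0,0,0,0,0,-1],[0,0,0,0,0,0,-1]],
])

```text
time_s: 34.85
position: [0.4461, 0.3671, 0.1684]
tool_rot: [[-1.0, 0.002, -0.0], [0.002, 1.0, -0.0], [0.0, -0.0, -1.0]]
ft_force: [0.1, -0.5, 0.9]
grip_width: 0.033
gripper_force: 30.2
```

```bash
python3 - <<'E'
from h import *
d,P,D,C=cam("scene")
s=telemetry.observe();print(s["position"],s["grip_width"])
cv2.imwrite("pics/g6.png",cv2.resize(d["image"][130:210,350:450,::-1],None,fx=7,fy=7,interpolation=cv2.INTER_CUBIC))
E
```

```text
[0.44614704 0.36715835 0.16849667] 0.0329776891804477
```

View pics/g6.png

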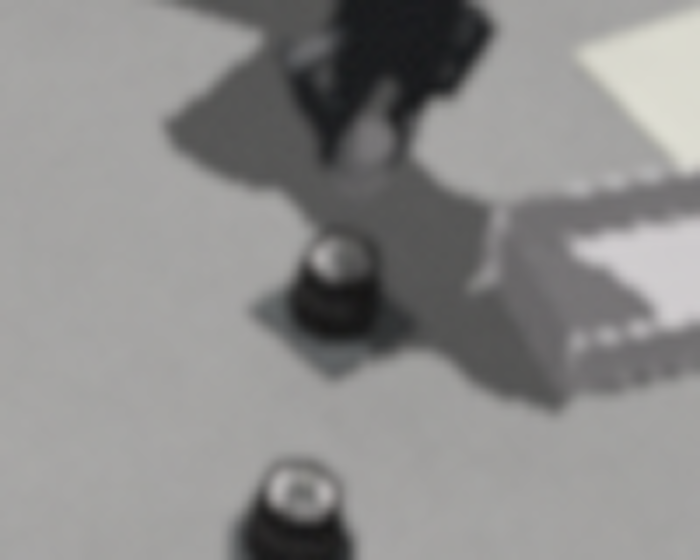

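The cap is held upright above the square stack (crop (370,150) over (340,260)). Lower it onto the pin.

send_rows([
  [[0.0005,0.0015,0.03,0,0,0,-1],[0,0,0.015,0,0,0,-1],[0,0,0.006,0,0,0,-1],[0,0,0.006,0,0,0,-1],[0,0,0.004,0,0,0,-1],[0,0,0,0,0,0,-1]],
])

```text
time_s: 35.65
position: [0.4455, 0.3695, 0.1074]
tool_rot: [[-1.0, 0.001, 0.0], [0.001, 1.0, 0.0], [-0.0, 0.0, -1.0]]
ft_force: [-0.5, -0.0, -1.1]
grip_width: 0.0331
gripper_force: 30.2
```

send_rows([
  [[0,0,0.004,0,0,0,-1],[0,0,0.003,0,0,0,-1],[0,0,0.001,0,0,0,-1],[0,0,0,0,0,0,-1]],
])

```text
time_s: 36.15
position: [0.4455, 0.3695, 0.0993]
tool_rot: [[-1.0, 0.001, 0.0], [0.001, 1.0, 0.0], [-0.0, 0.0, -1.0]]
ft_force: [0.7, 0.5, -1.1]
grip_width: 0.033
gripper_force: 30.1
```

send_rows([
  [[0,0,0.001,0,0,0,-1],[0,0,0,0,0,0,1],[0,0,0,0,0,0,1],[0,0,0,0,0,0,1],[0,0,0,0,0,0,1],[0,0,0,0,0,0,1],[0,0,-0.03,0,0,0,1],[0,0,-0.04,0,0,0,1],[0,-0.04,-0.02,0,0,0,1],[0,-0.05,0,0,0,0,1],[0,-0.05,0,0,0,0,1],[0,-0.05,0,0,0,0,1]],
])

```text
time_s: 37.65
position: [0.4451, 0.1781, 0.1885]
tool_rot: [[-1.0, 0.001, 0.001], [0.001, 1.0, -0.0], [-0.001, -0.0, -1.0]]
ft_force: [0.7, 0.1, 0.1]
grip_width: 0.0855
gripper_force: 0.0
```

```bash
python3 - <<'E'
from h import *
d,P,D,C=cam("top");d2,_,_,_=cam("scene")
for c in((.4455,.368),(.613,.26)):
  r=np.hypot(P[...,0]-c[0],P[...,1]-c[1])
  for lo,hi in((.025,.045),(.05,.065),(.065,.082),(.082,.12)):
    m=(r<.045)&(P[...,2]>lo)&(P[...,2]<hi)
    if m.sum():print(m.sum(),P[m].mean(0).round(4),np.median(P[m][:,2]))
s=telemetry.observe();print(s["position"],s["ft_force"])
cv2.imwrite("pics/g7.png",np.hstack([cv2.resize(x,(390,300),interpolation=cv2.INTER_CUBIC) for x in (d["image"][160:260,180:310,::-1],d2["image"][150:250,330:460,::-1])]))
E
```

```text
86 [0.4465 0.353  0.0365] 0.03647745545662464
62 [0.4421 0.3579 0.0581] 0.05834120909360251
18 [0.442  0.3565 0.0725] 0.07231414042320608
93 [0.445  0.366  0.0927] 0.09327624366116094
90 [0.6111 0.2477 0.036 ] 0.03621960147052908
140 [0.6119 0.2583 0.0575] 0.057665316216168605
13 [0.61   0.2602 0.0698] 0.06905214080387731
[0.44530608 0.1762467  0.18848578] [ 0.17180139  0.0367609  -0.20866862]
```

View pics/g7.png

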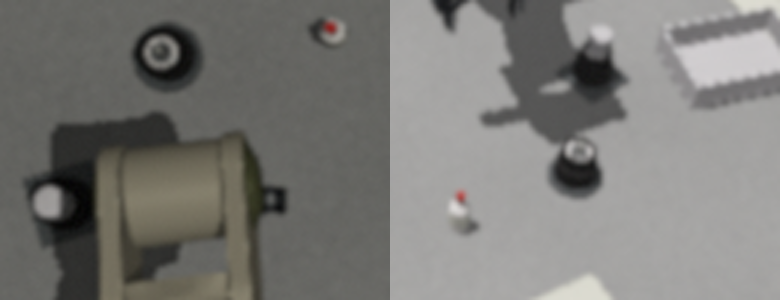

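The cap's top is at about 94 mm and level, so it sits on the wheel. It shows at (55,203) in the left view. The round stack is open, and the glue and tin are where they were.

```bash
python3 -c "
from rig import env
print(env.close_job())"
```

```text
the job is handed in; nothing more can be done
None
```

Both stands now hold a wide wheel with a narrow one flat on top, and the square-footed stand is capped. The last pictures show the round-footed one open, and the job is handed in at about 38 s with no verdict returned.

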